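# Close up the blood-sample carrier

## Robot

A 6-joint arm with a two-finger parallel gripper is mounted at the origin on the work surface. World frame = base frame: x ahead of the robot, y to its left, z up, the work surface at z = 0. Lengths are in m, angles in degrees, forces in N, time in s.
With the tool pointing down it reaches from about 0.375 to 0.9 m from the base axis. Payload 3.1 kg.
Tool frame: the origin (TCP) lies at the very end of the fingers, on their centre line; the grasp point (between the pads) lies grip_point_offset behind it (grip_point_offset is the distance from the TCP to the grasp point, in m); z points along the fingers, y is the line along which they close (so a half turn about z gives the same grasp; the last joint's range is limited). The gripper opens to 87 mm and grips with 3 to 60 N. Pads are 19 mm wide; open, the fingers measure 117 mm over their backs; the gripper's body (75 mm by 190 mm) begins 51 mm behind the grasp point.
Start: joints at [61.221, 30.224, 82.088, -0, 67.689, -10.227], TCP at [0.199, 0.593, 0.223] pointing down, gripper open.
Joint ranges: [-176.69, 176.69], [-43.24, 126.21], [12.49, 139.97], [-82, 262], [0, 151.66], [-163.58, 163.58]. Speed limits (degrees/s): [159.86, 159.86, 180, 180, 180, 180].

## Interface

Orientations are given as a 3x3 rotation matrix whose columns are the frame's x, y, z axes.
In Python, from rig import * gives the robot as it stands.
- The arm moves only by the tool move_arm, never from a script. Its argument "increments" is a list of rows, each a list of 3 entries, a list of its own where there are three numbers: the shift along the tool's x, y, z in units of 30 mm (1.0 is 30 mm), then the turn, a rotation vector about the tool's x, y, z in units of 120 degrees (1.0 is 120 degrees), then the closure, from 0 (fully open) to 1 (shut). A call has 1 to 20 rows; each row shifts and turns the commanded pose from where the row before left it, along the tool's axes as they then stand; what a row does not reach is not made up. A row lasts 1/12 s, in which the tool goes at most 41.7 mm and 7.16 degrees, less where a joint would pass 70% of its speed; a pose out of reach is approached as far as the arm can. A call with a number of a shift or a turn outside -1 to 1 is refused whole. A call with a gripper value outside its range is refused whole. The fingers move at their own pace and stop on an object; the grip force is fixed at half the most. Time passes only in rows, so rows that do not move let the fingers close. It gives the time, the measured TCP pose, the force, the opening and the grip force at its end, in the units of the state.
- read_state(): the state, without advancing time (a new reading comes with each control period).
- capture(name): name is "scene" or "side" or "wrist"; returns a dict with "img" (384x512x3 uint8, red, green, blue), "mtx" (3x3 intrinsics, pixels), "eye" and "rotation" of the camera in the world. Camera axes: x right, y down, z forward; pixel columns grow to the right and rows downward; lengths in m; the calibration is good to about 2 mm. A picture is of the moment at which its call begins. There is no depth.
- hand_in(): hands the job in; it is judged then, once.
Trained networks look in a picture, given as the dict that the camera call returned (one of the last four; its "shot" number tells which), for a name from the list of things; names that differ only in an ending like _2 or _b are one class to them, and where a whole thing is asked for, a point or a joint stands for the part that bears it (a point fixed in the world has none). Each returns a list of dicts, best first, with "confidence" (0 to 1); they miss things now and then, are a little off and sometimes report something else, mostly with a low value. They report only what shows in the picture. A call takes as long as a camera call.
- search_frame(picture, label): "extent" ([left, top, right, bottom] as shares, 0 to 1, of the picture: columns of its width, rows of its height, round what is visible of it).
- pinpoint(picture, label): "xy" ([column, row] as shares, 0 to 1, of the picture: columns of its width, rows of its height: a listed point, or the origin of a listed thing).
The state is a dict: "time_s": time; "joint_positions": joint angles; "qvel": joint speeds; "tau": joint torques, N m; "position": TCP position; "tcp_rot": TCP orientation; "force": force on the tool from outside, world axes, zero at the start; "moment": the same for the moment, N m; "opening": opening from 0.0 (shut) to 1.0 (fully open); "grasp_force": force on a finger pad.
Only numpy, scipy, OpenCV 4.12 (cv2) and the standard library are available. Lean on these libraries where they do the work, as an engineer would, in place of code of your own. Each camera call takes 0.05 s, during which the arm holds its last target. There are 200 camera calls.

## Task

Close up the sample carrier for transport: with your fingertips, push the upright clear flap down until it lies flat over the tubes, then swing the blue cover over it and press it fully shut. Only push, gently and without slamming; pick nothing up, leave the tubes in their wells, and do not shift the carrier or anything else on the bench.

Things in the scene. Friction and masses are not known exactly. Their poses are not given: they have to be found in the camera images.
- case: Sample carrier: open insulated box, pale grey, blue band, black bail; loose, about 3.4 kg, slides at about 20 N. 240 (x) x 220 (y) mm, walls 20, rim 120 above the bench. Origin: centre of underside; z up; x along the cover's hinge, within 20 degrees of straight away from the robot; y to the side with the blue cover. Inside: tubes in dark foam (caps end 98 mm above the bench), a blue cold pack.
- flap (a joint): Tube retainer: clear flap with orange frame, 150 wide, 5 thick, 166 mm long with its tab, standing up at the carrier's end nearest the robot. Rad: 0 = folded flat over the tubes, pointing to case +x (stop); 1.57 upright; 1.75 = stop, leaning to the robot. Push its robot-facing side away from the robot, then down. Friction hinge, 0.17 N m: stays where left.
- flap_hinge (a point): Middle of the flap's hinge line, which runs along case y: case x -90, y 0, z 108 mm.
- flap_edge (a point): Middle of the flap's free edge (end of the orange finger tab, 50 mm wide), on the face that looks to the robot when upright and lies on top when folded; 166 mm from the hinge line, 2.5 mm off the mid-plane.
- cover (a joint): Blue insulated cover, 240 mm along its hinge, 220 to its free edge, outer face 28 mm off the rim plane, white liner inside. Rad: 0 = shut, flush on the rim (stop, top 148 mm above the bench); 1.57 = upright at the case's +y side; 1.95 = stop, leaning out. Push its outer face towards case -y, then down. Friction hinge, 0.85 N m (3 to 6 N near the edge): stays where left. Cannot shut on an upright flap.
- cover_hinge (a point): Middle of the cover's hinge line, which runs along case x on the rim: case x 0, y 110, z 120 mm.
- cover_edge (a point): Middle of the cover's free edge, on its outer face; 220 mm from the hinge line, 28 mm off the rim plane.
- tube_1: A loose blood tube with a purple cap in a well of the foam insert, 13 mm across (cap 17 mm), 78 mm tall, 14 g; origin: centre of its underside, at case x -67, y -18, z 20 mm. To be left in its well.
- tube_2: A loose blood tube with a purple cap in a well of the foam insert, 13 mm across (cap 17 mm), 78 mm tall, 14 g; origin: centre of its underside, at case x -31, y 54, z 20 mm. To be left in its well.
- tube_3: A loose blood tube with a purple cap in a well of the foam insert, 13 mm across (cap 17 mm), 78 mm tall, 14 g; origin: centre of its underside, at case x 5, y -54, z 20 mm. To be left in its well.
- tube_4: A loose blood tube with a purple cap in a well of the foam insert, 13 mm across (cap 17 mm), 78 mm tall, 14 g; origin: centre of its underside, at case x 41, y 18, z 20 mm. To be left in its well.
- jar: White screw-top jar, 60 mm across, 72 mm tall, loose, on one side of the carrier (case +y or -y; may change places with the specimen cup). Origin: centre of its underside.
- cup: Specimen cup with a yellow lid, 68 mm across, 73 mm tall, loose, on the other side of the carrier. Origin: centre of its underside.
- marker: White marker pen with a blue cap, 107 mm long, 15 mm thick, lying loose beside the carrier on its -y side. Origin: under its middle, x along the pen.
- microrack: Greenish clear slab rack of small white microtubes, 120 x 210 mm, 39 mm tall, loose, at the right of the bench. Origin: centre of its underside.
- washbottle: White wash bottle with a red cap and bent spout, 66 mm across, 180 mm tall, loose, at the left of the bench (may change places with the waste pot). Origin: centre of its underside.
- wastepot: Yellow waste pot with an orange lid, 112 mm across, 127 mm tall, loose, at the left of the bench. Origin: centre of its underside.

How it is judged (in metres and radians):
On the way, in this order (a step that is already met when the one before it is completed fails the run):
1. the flap lies folded flat over the tubes while the cover still stands open (value of joint flap below 0.06 rad and value of joint cover above 1.15 rad), for 0.2 s.
2. the cover is shut over the folded flap (value of joint cover below 0.03 rad and value of joint flap below 0.06 rad), for 0.2 s.
At the end, for the whole second after the job is handed in: Flap flat (within 0.06 rad) and cover flush on the rim (within 0.03 rad, 7 mm at its edge); the four loose tubes seated in their wells; the carrier level and, like every other loose thing on the bench, within 30 mm of where it stood (all of step 2 and distance of each of case, jar, cup, marker, microrack, washbottle, wastepot from where it was at the start of the episode below 0.03 m and angle between case's own z axis and vertical below 0.03 rad and z of each of tube_1, tube_2, tube_3, tube_4 in the frame of case below 0.028 m and angle between each of tube_1, tube_2, tube_3, tube_4's own z axis and vertical below 0.25 rad and linear speed of case below 0.02 m/s); the robot touches nothing.
It fails at once if the cover is swung down past 1.15 rad while the flap still stands up (above 0.35 rad) (value of joint cover below 1.15 rad and value of joint flap above 0.35 rad).
It fails at once if the cover is slammed (over 3 rad/s within 0.5 rad of shut), or the fingers press or squeeze the flap or the cover with more than 80 N ((value of joint cover below 0.5 rad and velocity of joint cover below -3 rad/s) or contact force between the fingers and flap above 80 N or contact force between the fingers and cover above 80 N).
It fails at once if the carrier is lifted by more than 12 mm, tipped, or shifted by more than 30 mm (height (world z) of case above 0.012 m or angle between case's own z axis and vertical above 0.08 rad or distance of case from where it was at the start of the episode above 0.03 m).
It fails at once if a tube is drawn up out of its well by more than 15 mm (z of any of tube_1, tube_2, tube_3, tube_4 in the frame of case above 0.035 m).
It fails at once if something else on the bench is moved by more than 30 mm or picked up (distance of any of jar, cup, marker, microrack, washbottle, wastepot from where it was at the start of the episode above 0.03 m).
It also fails if it takes over 58 s, if anything falls off the work surface, if the arm or the gripper's body presses on something with over 40 N, if the wrist force passes 120 N, or if a joint passes its speed limit or range.

## Working session

There is one attempt and no reset: what is moved stays moved. The work goes in short steps, Python scripts to look and compute and a tool call to move; the robot and the scene stay as the last step left them, time stands still between calls to the robot, and variables do not carry over. Pictures are saved under pics/ and viewed, at most 10 in all, crops included, and the job is handed in when it is done.

Besides the shell and the picture viewer there is one more tool, called as name([rows], argument=value, ...), one row to a line, values as JSON. move_arm: Moves the arm, as the interface text tells. Its arguments: {"type":"object","properties":{"increments":{"type":"array"}},"required":["increments"]}

```bash
mkdir -p pics; cat > h.py <<'E'
from rig import *
import numpy as np, cv2
from scipy.optimize import least_squares
def proj(c,P):
    p=(np.asarray(P)-c["eye"])@np.asarray(c["rotation"]); q=p@np.asarray(c["mtx"]).T
    return q[...,:2]/q[...,2:]
def save(c,n): cv2.imwrite("pics/"+n,cv2.cvtColor(c["img"],cv2.COLOR_RGB2BGR))
def pin(c,l):
    r=pinpoint(c,l); return [(np.round(np.array(d["xy"])*[512,384],1),round(d["confidence"],2)) for d in r]
def onplane(c,uv,z):
    d=np.asarray(c["rotation"])@np.linalg.inv(c["mtx"])@np.array([*uv,1]); e=np.asarray(c["eye"])
    return e+d*(z-e[2])/d[2]
E
python3 - <<'E'
from h import *
s=read_state();print(s["time_s"],s["position"],np.round(s["tcp_rot"],3),s["force"])
ims=[]
for n in("scene","side"):
    c=capture(n);ims.append(c["img"]);print(n,np.round(c["eye"],3))
    for l,z in(("flap_hinge",.108),("flap_edge",0),("cover_hinge",.12),("cover_edge",0),("case",0),("jar",0),("cup",0),("marker",0),("microrack",0),("washbottle",0),("wastepot",0),("tube_1",.02)):
        for uv,k in pin(c,l)[:4]: print(l,uv,k,np.round(onplane(c,uv,z),3) if z or 'edge' not in l else '')
for i,n in enumerate(("scene","side")): save({"img":ims[i]},n+"0.png")
E
```

```text
0.0 [0.19846286 0.59187035 0.22156667] [[-0.948  0.318 -0.001]
 [ 0.318  0.948 -0.002]
 [ 0.    -0.002 -1.   ]] [-0.5816951  -0.02273325 -0.19535471]
scene [1.345 0.073 1.498]
flap_hinge [260.4 179.9] 0.79 [0.477 0.085 0.108]
flap_hinge [241.4 214. ] 0.52 [0.628 0.021 0.108]
flap_hinge [130.2 168.5] 0.39 [ 0.452 -0.423  0.108]
flap_edge [255.  153.7] 0.62 
cover_edge [307. 180.] 0.75 
case [205.8 196.7] 0.7 [ 0.501 -0.131  0.   ]
case [252.4 216.7] 0.57 [ 0.581  0.061 -0.   ]
jar [209.1 196.2] 0.76 [ 0.498 -0.118  0.   ]
jar [356.4 237.9] 0.63 [0.65  0.463 0.   ]
jar [260.  181.3] 0.44 [0.416 0.085 0.   ]
cup [310.8 213.6] 0.75 [0.555 0.291 0.   ]
marker [197.3 226.1] 0.6 [ 0.634 -0.151  0.   ]
microrack [130.5 169.4] 0.9 [ 0.388 -0.459  0.   ]
washbottle [379.3 205. ] 0.85 [0.501 0.566 0.   ]
wastepot [355.6 236.6] 0.96 [0.645 0.461 0.   ]
tube_1 [314.4 214.8] 0.67 [0.57  0.302 0.02 ]
tube_1 [252.2 196.8] 0.57 [0.503 0.056 0.02 ]
tube_1 [242.4 213. ] 0.54 [0.578 0.022 0.02 ]
tube_1 [271.3 203.8] 0.41 [0.53  0.133 0.02 ]
side [ 1.138 -0.328  1.221]
flap_hinge [271.8 138.4] 0.51 [0.365 0.161 0.108]
flap_hinge [386.2 172.8] 0.25 [0.67  0.406 0.108]
flap_edge [270.2 138.6] 0.93 
cover_hinge [315.  183.4] 0.7 [0.596 0.18  0.12 ]
cover_hinge [229.4 257. ] 0.64 [ 0.68  -0.165  0.12 ]
cover_edge [343.6 133.7] 0.95 
cover_edge [228.2 258.1] 0.59 
cover_edge [270.5 139.5] 0.58 
cover_edge [267.7 173.8] 0.26 
case [264.2 218.3] 0.54 [ 0.567  0.015 -0.   ]
jar [214.9 218. ] 0.75 [ 0.485 -0.124  0.   ]
marker [264.4 215.4] 0.73 [0.558 0.021 0.   ]
microrack [104.2 241.2] 0.71 [ 0.384 -0.465  0.   ]
washbottle [383.5 134.7] 0.67 [0.484 0.579 0.   ]
wastepot [385.9 170.9] 0.9 [0.618 0.482 0.   ]
tube_1 [289.9 199.9] 0.56 [0.559 0.118 0.02 ]
tube_1 [263.4 196. ] 0.54 [0.502 0.049 0.02 ]
tube_1 [288.5 219.9] 0.54 [0.62  0.074 0.02 ]
tube_1 [265.  218.5] 0.47 [0.578 0.011 0.02 ]
```

View pics/scene0.png

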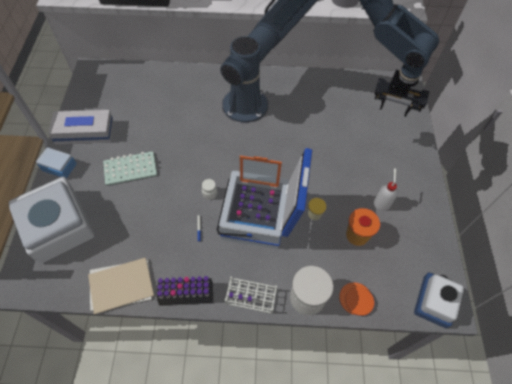

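View pics/side0.png

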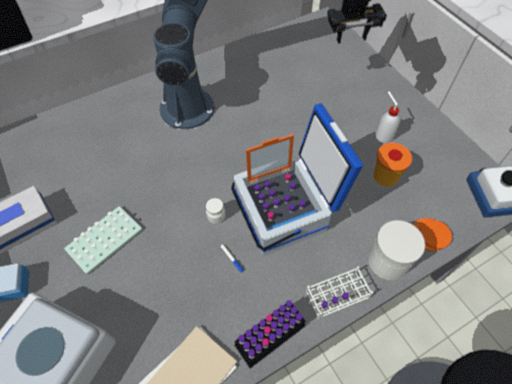

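The scene view shows the carrier around (255,205), with the flap upright at (260,170) and the cover leaning out at (300,190). The cup is behind the cover at (316,208), the jar at (209,188) and the marker at (199,228). I'll enlarge both views to get the carrier's corners.

```bash
python3 - <<'E'
import cv2,numpy as np
a=cv2.imread("pics/scene0.png")[140:255,200:330];b=cv2.imread("pics/side0.png")[100:255,225:365]
f=lambda i,s:cv2.resize(i,None,fx=s,fy=s,interpolation=cv2.INTER_CUBIC)
A=f(a,3);B=f(b,2.857);print(A.shape,B.shape)
h=max(A.shape[0],B.shape[0]);C=np.zeros((h,790,3),np.uint8);C[:A.shape[0],:390]=A;C[:B.shape[0],390:390+min(400,B.shape[1])]=B[:,:400]
cv2.imwrite("pics/crop0.png",C)
E
```

```text
(345, 390, 3) (443, 400, 3)
```

View pics/crop0.png

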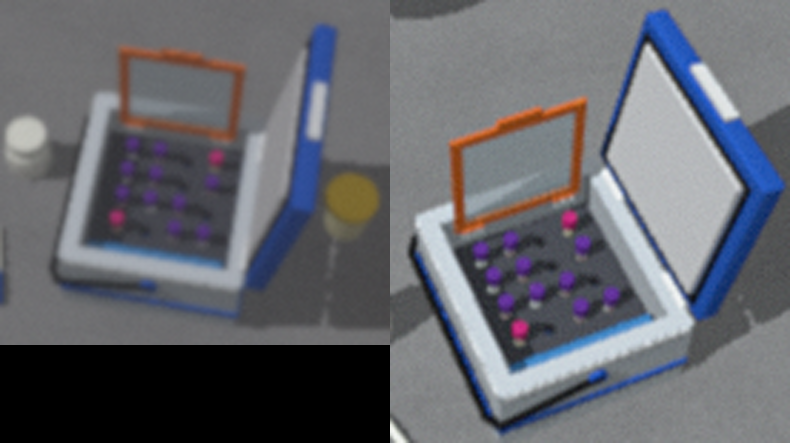

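```bash
cat > fit.py <<'E'
from h import *
def model(p):
    x,y,a,fl,cv,L=p; R=np.array([[np.cos(a),-np.sin(a),0],[np.sin(a),np.cos(a),0],[0,0,1]])
    W=lambda P:np.array(P)@R.T+[x,y,0]
    fu=np.array([np.cos(fl),0,np.sin(fl)]);cu=np.array([0,-np.cos(cv),np.sin(cv)]);cn=np.array([0,np.sin(cv),np.cos(cv)])
    H=np.array([0,.11,.12]);X=np.array([1,0,0])
    return W([[-.12,-.11,.12],[.12,-.11,.12],[.12,.11,.12],
     np.array([-.09,-.075,.108])+L*fu,np.array([-.09,.075,.108])+L*fu,
     H-.12*X+.22*cu+.028*cn,H+.12*X+.22*cu+.028*cn])
E
python3 - <<'E'
from fit import *
S=capture("scene");D=capture("side")
s=np.array([[95,94],[57,262],[243,283],[120,47],[244,66],[331,27],[308,208]])/3+[200,140]
d=(np.array([[417,218],[505,393],[690,325],[450,141],[586,97],[660,11],[782,188]])-[390,0])/2.857+[225,100]
f=lambda p:np.r_[(proj(S,model(p))-s).ravel(),(proj(D,model(p))-d).ravel()]
r=least_squares(f,[.56,.04,.05,1.5,1.7,.155],loss="soft_l1")
print(np.round(r.x,4),np.round(np.degrees(r.x[2]),1));print(np.round(r.fun.reshape(-1,2),1));np.save("p.npy",r.x)
print(np.round(model(r.x),3))
for l,uv in(("cup",(316.5,206)),("jar",(209,182))):print(l,onplane(S,uv,.073))
from scipy.spatial.transform import Rotation as Rn
print(read_state()["opening"])
E
```

```text
[ 0.5796  0.0698 -0.1207  1.6103  1.6859  0.157 ] -6.9
[[ 0.5 -0.9]
 [ 0.4 -1.5]
 [-0.5  1.3]
 [-0.4 -0.7]
 [ 0.4 -0.9]
 [-0.2 -1.7]
 [-0.1 -0. ]
 [-0.1  0.3]
 [-0.6  2.7]
 [ 2.5  0.1]
 [ 0.1  0.9]
 [ 0.1  0.3]
 [ 0.1 -0.8]
 [ 0.4  0.1]]
[[ 0.447 -0.025  0.12 ]
 [ 0.685 -0.054  0.12 ]
 [ 0.712  0.165  0.12 ]
 [ 0.475  0.007  0.265]
 [ 0.493  0.156  0.265]
 [ 0.48   0.246  0.335]
 [ 0.718  0.217  0.335]]
cup [0.55975065 0.30289649 0.073     ]
jar [ 0.47564608 -0.11528976  0.073     ]
1.0027282018319583
```

move_arm([
  [[0,0,0],[0,0,-0.05],1],
  [[0,0,0],[0,0,-0.047],1],
  [[-0.5,-0.8,-0.02],[0,0,0],1],
  [[-0.5,-0.8,-0.02],[0,0,0],1],
  [[-0.5,-0.8,-0.02],[0,0,0],1],
  [[-0.5,-0.8,-0.02],[0,0,0],1],
  [[-0.5,-0.8,-0.02],[0,0,0],1],
  [[-0.5,-0.8,-0.02],[0,0,0],1],
  [[-0.5,-0.8,-0.02],[0,0,0],1],
  [[-0.5,-0.8,-0.02],[0,0,0],1],
  [[-0.5,-0.8,-0.02],[0,0,0],1],
  [[-0.5,-0.8,-0.02],[0,0,0],1],
  [[-0.5,-0.8,-0.02],[0,0,0],1],
  [[-0.5,-0.8,-0.02],[0,0,0],1],
  [[-0.5,-0.8,-0.02],[0,0,0],1],
  [[-0.5,-0.8,-0.02],[0,0,0],1],
  [[-0.5,-0.8,-0.02],[0,0,0],1],
  [[-0.5,-0.8,-0.02],[0,0,0],1],
  [[-0.5,-0.8,-0.02],[0,0,0],1],
  [[0,0,0],[0,0,0],1],
])

```text
time_s: 3.07
position: [0.4059, 0.1534, 0.2333]
tcp_rot: [[-0.992, 0.125, 0.004], [0.125, 0.992, -0.002], [-0.004, -0.001, -1.0]]
force: [0.3, 0.8, 0.3]
opening: 0.003
grasp_force: 0.0
```

```bash
cat >> h.py <<'E'
def st():
    s=read_state();p=np.load("p.npy");a=p[2];R=np.array([[np.cos(a),-np.sin(a),0],[np.sin(a),np.cos(a),0],[0,0,1]])
    print("t",round(s["time_s"],2),"case mm",np.round((s["position"]-[p[0],p[1],0])@R*1000,1),"rot\n",np.round(R.T@s["tcp_rot"],3),"F",np.round(s["force"],1),"open",round(s["opening"],2),"q",np.round(s["joint_positions"]))
E
python3 -c "
from h import *
st();print(grip_point_offset)"
```

```text
t 3.07 case mm [-182.5   62.1  233.3] rot
 [[-1.     0.004  0.004]
 [ 0.004  1.    -0.001]
 [-0.004 -0.001 -1.   ]] F [0.3 0.8 0.3] open 0.0 q [  6.  15. 108.  -0.  58. -77.]
0.0187
```

move_arm([
  [[-0.67,-0.91,-0.08],[0,0,0],1],
  [[-0.67,-0.91,-0.08],[0,0,0],1],
  [[-0.67,-0.91,-0.08],[0,0,0],1],
  [[-0.33,0,-0.05],[0,0,0],1],
  [[-0.33,0,-0.05],[0,0,0],1],
  [[-0.39,0,0.045],[0,0,0],1],
  [[-0.39,0,0.045],[0,0,0],1],
  [[-0.39,0,0.045],[0,0,0],1],
  [[-0.365,0,0.145],[0,0,0],1],
  [[-0.365,0,0.145],[0,0,0],1],
  [[-0.365,0,0.145],[0,0,0],1],
  [[-0.316,0,0.233],[0,0,0],1],
  [[-0.316,0,0.233],[0,0,0],1],
  [[-0.316,0,0.233],[0,0,0],1],
  [[-0.245,0,0.3],[0,0,0],1],
  [[-0.245,0,0.3],[0,0,0],1],
  [[-0.245,0,0.3],[0,0,0],1],
  [[0,0,0],[0,0,0],1],
])

```text
time_s: 4.57
position: [0.5905, 0.0512, 0.1755]
tcp_rot: [[-0.993, 0.121, -0.002], [0.121, 0.993, 0.0], [0.002, -0.0, -1.0]]
force: [0.7, 0.1, -0.1]
opening: 0.003
grasp_force: 0.0
```

```bash
python3 -c "
from h import *
st();c=capture('side');save({'img':cv2.resize(c['img'][90:270,200:400],None,fx=2.5,fy=2.5)},'side1.png')"
```

```text
t 4.57 case mm [ 13.1 -17.1 175.5] rot
 [[-1.     0.    -0.002]
 [ 0.     1.    -0.   ]
 [ 0.002 -0.    -1.   ]] F [ 0.7  0.1 -0.1] open 0.0 q [ -6.  31.  89.  -0.  60. -89.]
```

View pics/side1.png

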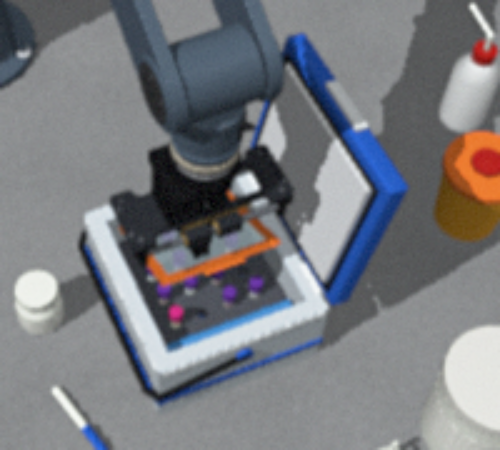

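The flap is following the fingertips at about 30° (orange edge at (215,262) in the crop), and nothing else has moved. I'll continue down.

move_arm([
  [[-0.217,0,0.3],[0,0,0],1],
  [[-0.217,0,0.3],[0,0,0],1],
  [[-0.108,0,0.39],[0,0,0],1],
  [[-0.108,0,0.39],[0,0,0],1],
  [[-0.03,0,0.25],[0,0,0],1],
  [[-0.03,0,0.25],[0,0,0],1],
  [[0,0,0.2],[0,0,0],1],
  [[0,0,0.07],[0,0,0],1],
  [[0,0,0.05],[0,0,0],1],
  [[0,0,0],[0,0,0],1],
])

```text
time_s: 5.45
position: [0.6108, 0.0491, 0.1116]
tcp_rot: [[-0.993, 0.12, -0.001], [0.12, 0.993, 0.0], [0.001, -0.0, -1.0]]
force: [0.3, 0.4, -0.3]
opening: 0.011
grasp_force: 0.0
```

Force is still near zero, so I'll press in small steps.

move_arm([
  [[0,0,0.04],[0,0,0],1],
  [[0,0,0.03],[0,0,0],1],
  [[0,0,0.03],[0,0,0],1],
  [[0,0,0],[0,0,0],1],
])

```text
time_s: 5.78
position: [0.6115, 0.0491, 0.1108]
tcp_rot: [[-0.993, 0.12, 0.001], [0.12, 0.993, -0.0], [-0.001, -0.0, -1.0]]
force: [-3.3, -0.6, 9.0]
opening: 0.005
grasp_force: 4.1
```

move_arm([
  [[0,0,0.03],[0,0,0],1],
  [[0,0,0],[0,0,0],1],
  [[0,0,0],[0,0,0],1],
  [[0,0,0],[0,0,0],1],
])

```text
time_s: 6.12
position: [0.6115, 0.0491, 0.1107]
tcp_rot: [[-0.993, 0.12, 0.002], [0.12, 0.993, -0.0], [-0.002, -0.0, -1.0]]
force: [-3.5, 0.7, 11.9]
opening: 0.005
grasp_force: 6.1
```

move_arm([
  [[0,0,-0.3],[0,0,0],1],
  [[0,0,-0.95],[0,0,0],1],
  [[0,0,-0.95],[0,0,0],1],
  [[0,0,-0.95],[0,0,0],1],
  [[0,0,-0.95],[0,0,0],1],
  [[0,0,-0.95],[0,0,0],1],
  [[0,0,-0.95],[0,0,0],1],
  [[0,0,-0.95],[0,0,0],1],
  [[0,0,-0.95],[0,0,0],1],
  [[0,0,-0.95],[0,0,0],1],
  [[0,0,-0.6],[0,0,0],1],
  [[0,0,0],[0,0,0],1],
])

```text
time_s: 7.12
position: [0.6133, 0.0489, 0.3974]
tcp_rot: [[-0.993, 0.12, 0.011], [0.12, 0.993, -0.001], [-0.011, 0.0, -1.0]]
force: [-0.4, 0.1, 0.6]
opening: 0.005
grasp_force: 0.0
```

move_arm([
  [[0,0,0],[0,0,0.0577],1],
  [[0,0,0],[0,0,0.0577],1],
  [[0,0,0],[0,0,0.0577],1],
  [[0,0,0],[0,0,0.0577],1],
  [[0,0,0],[0,0,0.0577],1],
  [[0,0,0],[0,0,0.0577],1],
  [[0,0,0],[0,0,0.0577],1],
  [[0,0,0],[0,0,0.0577],1],
  [[0,0,0],[0,0,0.0577],1],
  [[0,0,0],[0,0,0.0577],1],
  [[0,0,0],[0,0,0.0577],1],
  [[0,0,0],[0,0,0.0577],1],
  [[0,0,0],[0,0,0.0577],1],
  [[0,0,0],[0,0,0],1],
])

```text
time_s: 8.28
position: [0.6106, 0.0491, 0.3902]
tcp_rot: [[0.123, 0.992, -0.002], [0.992, -0.123, 0.0], [-0.0, -0.002, -1.0]]
force: [-0.6, -0.3, -0.3]
opening: 0.007
grasp_force: 0.0
```

```bash
python3 -c "
from h import *
st();c=capture('side');save({'img':cv2.resize(c['img'][60:270,200:400],None,fx=2.5,fy=2.5)},'side2.png')"
```

```text
t 8.28 case mm [ 33.3 -16.8 390.2] rot
 [[ 0.002  1.    -0.002]
 [ 1.    -0.002 -0.   ]
 [-0.    -0.002 -1.   ]] F [-0.6 -0.3 -0.3] open 0.01 q [-6. 21. 70.  0. 88.  1.]
```

View pics/side2.png

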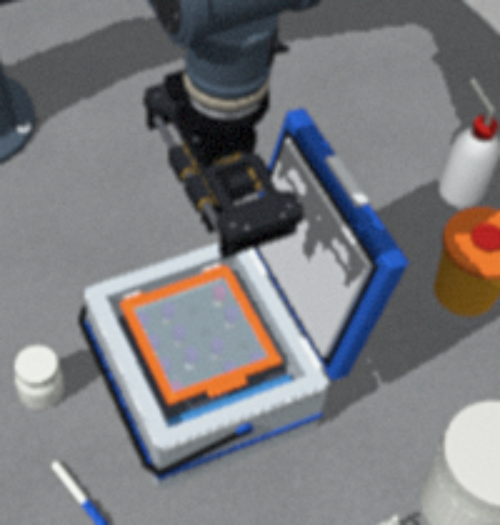

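The flap lies flat (orange frame around (205,330) in the crop) with the tubes under it, and the cover is still open. Next I'll cross over the cover to its outer side.

move_arm([
  [[0.82,-0.12,0],[0,0,0],1],
  [[0.82,-0.12,0],[0,0,0],1],
  [[0.82,-0.12,0],[0,0,0],1],
  [[0.82,-0.12,0],[0,0,0],1],
  [[0.82,-0.12,0],[0,0,0],1],
  [[0.82,-0.12,0],[0,0,0],1],
  [[0.82,-0.12,0],[0,0,0],1],
  [[0.82,-0.12,0],[0,0,0],1],
  [[0.82,-0.12,0],[0,0,0],1],
  [[0,0,0],[0,0,0],1],
  [[0,0,0.8],[0,0,0],1],
  [[0,0,0.8],[0,0,0],1],
  [[0,0,0.8],[0,0,0],1],
  [[0,0,0.8],[0,0,0],1],
  [[0,0,0],[0,0,0],1],
])

```text
time_s: 9.58
position: [0.6023, 0.2711, 0.2892]
tcp_rot: [[0.118, 0.993, -0.012], [0.993, -0.118, -0.004], [-0.005, -0.012, -1.0]]
force: [-0.6, 0.2, -1.0]
opening: 0.008
grasp_force: 0.0
```

```bash
python3 -c "
from h import *
st()
w=10
for t in (96.6,90,80,70,60,50,40,30,20,10,5,0):
  a=np.radians(t);r=185
  print(t,round(110-r*np.cos(a)+28*np.sin(a)+w,1),round(120+r*np.sin(a)+28*np.cos(a),1))"
```

```text
t 9.58 case mm [ -1.7 202.6 289.2] rot
 [[-0.002  1.    -0.012]
 [ 1.     0.002 -0.005]
 [-0.005 -0.012 -1.   ]] F [-0.6  0.2 -1. ] open 0.01 q [15. 30. 71. -0. 79. 21.]
96.6 169.1 300.6
90 148.0 305.0
80 115.4 307.1
70 83.0 303.4
60 51.7 294.2
50 22.5 279.7
40 -3.7 260.4
30 -26.2 236.7
20 -44.3 209.6
10 -57.3 179.7
5 -61.9 164.0
0 -65.0 148.0
```

move_arm([
  [[-0.364,0,-0.1],[0,0,0],1],
  [[-0.364,0,-0.1],[0,0,0],1],
  [[-0.364,0,-0.1],[0,0,0],1],
  [[-0.364,0,-0.1],[0,0,0],1],
  [[-0.364,0,-0.1],[0,0,0],1],
  [[-0.362,0,-0.02],[0,0,0],1],
  [[-0.362,0,-0.02],[0,0,0],1],
  [[-0.362,0,-0.02],[0,0,0],1],
  [[-0.36,0,0.04],[0,0,0],1],
  [[-0.36,0,0.04],[0,0,0],1],
  [[-0.36,0,0.04],[0,0,0],1],
  [[-0.348,0,0.1],[0,0,0],1],
  [[-0.348,0,0.1],[0,0,0],1],
  [[-0.348,0,0.1],[0,0,0],1],
  [[-0.324,0,0.16],[0,0,0],1],
  [[-0.324,0,0.16],[0,0,0],1],
  [[-0.324,0,0.16],[0,0,0],1],
])

```text
time_s: 11.0
position: [0.5839, 0.0926, 0.2845]
tcp_rot: [[0.121, 0.993, -0.0], [0.993, -0.121, -0.001], [-0.001, -0.0, -1.0]]
force: [1.6, 1.8, 2.8]
opening: 0.004
grasp_force: 1.7
```

```bash
python3 -c "
from h import *
st();c=capture('side');save({'img':cv2.resize(c['img'][60:270,200:400],None,fx=2.5,fy=2.5)},'side3.png')"
```

```text
t 11.0 case mm [  1.6  23.2 284.5] rot
 [[ 0.     1.    -0.   ]
 [ 1.    -0.    -0.001]
 [-0.001 -0.    -1.   ]] F [1.6 1.8 2.8] open 0.0 q [-2. 24. 83. -0. 73.  5.]
```

View pics/side3.png

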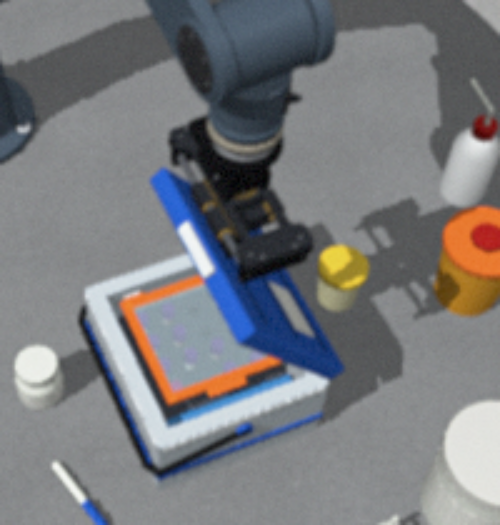

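The cover is at about 50° and following smoothly. The cup and carrier haven't moved.

move_arm([
  [[-0.29,0,0.215],[0,0,0],1],
  [[-0.29,0,0.215],[0,0,0],1],
  [[-0.29,0,0.215],[0,0,0],1],
  [[-0.25,0,0.263],[0,0,0],1],
  [[-0.25,0,0.263],[0,0,0],1],
  [[-0.25,0,0.263],[0,0,0],1],
  [[-0.2,0,0.3],[0,0,0],1],
  [[-0.2,0,0.3],[0,0,0],1],
  [[-0.2,0,0.3],[0,0,0],1],
  [[-0.145,0,0.333],[0,0,0],1],
  [[-0.145,0,0.333],[0,0,0],1],
  [[-0.145,0,0.333],[0,0,0],1],
  [[-0.077,0,0.26],[0,0,0],1],
  [[-0.077,0,0.26],[0,0,0],1],
  [[-0.03,0,0.13],[0,0,0],1],
  [[-0.03,0,0.13],[0,0,0],1],
  [[0,0,0.1],[0,0,0],1],
  [[0,0,0.1],[0,0,0],1],
  [[0,0,0],[0,0,0],1],
])

```text
time_s: 12.63
position: [0.5736, 0.0089, 0.1554]
tcp_rot: [[0.121, 0.993, -0.0], [0.993, -0.121, 0.001], [0.0, -0.0, -1.0]]
force: [0.2, 0.2, 0.1]
opening: 0.008
grasp_force: 0.0
```

move_arm([
  [[0,0,0.1],[0,0,0],1],
  [[0,0,0.06],[0,0,0],1],
  [[0,0,0.06],[0,0,0],1],
  [[0,0,0.03],[0,0,0],1],
  [[0,0,0],[0,0,0],1],
])

```text
time_s: 13.05
position: [0.5738, 0.0086, 0.1484]
tcp_rot: [[0.121, 0.993, 0.0], [0.993, -0.121, 0.0], [0.0, 0.0, -1.0]]
force: [-0.6, -1.1, 1.6]
opening: 0.005
grasp_force: 0.9
```

move_arm([
  [[0,0,0.03],[0,0,0],1],
  [[0,0,0.03],[0,0,0],1],
  [[0,0,0.03],[0,0,0],1],
  [[0,0,0],[0,0,0],1],
  [[0,0,0],[0,0,0],1],
  [[0,0,0],[0,0,0],1],
])

```text
time_s: 13.55
position: [0.5739, 0.0086, 0.1483]
tcp_rot: [[0.12, 0.993, 0.001], [0.993, -0.12, -0.0], [-0.0, 0.001, -1.0]]
force: [-4.3, -0.3, 16.0]
opening: 0.008
grasp_force: 8.1
```

The cover is on its stop: 16 N at z = 0.148. I'll retreat straight up and check.

move_arm([
  [[0,0,-0.2],[0,0,0],1],
  [[0,0,-0.5],[0,0,0],1],
  [[0,0,-0.9],[0,0,0],1],
  [[0,0,-0.9],[0,0,0],1],
  [[0,0,-0.9],[0,0,0],1],
  [[0,0,-0.9],[0,0,0],1],
  [[0,0,-0.9],[0,0,0],1],
  [[0,0,0],[0,0,0],1],
  [[0,0,0],[0,0,0],1],
])

```text
time_s: 14.3
position: [0.5745, 0.0089, 0.3032]
tcp_rot: [[0.12, 0.993, 0.004], [0.993, -0.12, 0.0], [0.001, 0.004, -1.0]]
force: [0.3, -0.6, -1.1]
opening: 0.005
grasp_force: 0.0
```

```bash
python3 -c "
from h import *
st();c=capture('side');save({'img':cv2.resize(c['img'][60:270,200:400],None,fx=2.5,fy=2.5)},'side4.png')"
```

```text
t 14.3 case mm [  2.3 -61.1 303.2] rot
 [[-0.     1.     0.004]
 [ 1.     0.     0.001]
 [ 0.001  0.004 -1.   ]] F [ 0.3 -0.6 -1.1] open 0.0 q [-10.  21.  84.   0.  75.  -3.]
```

View pics/side4.png

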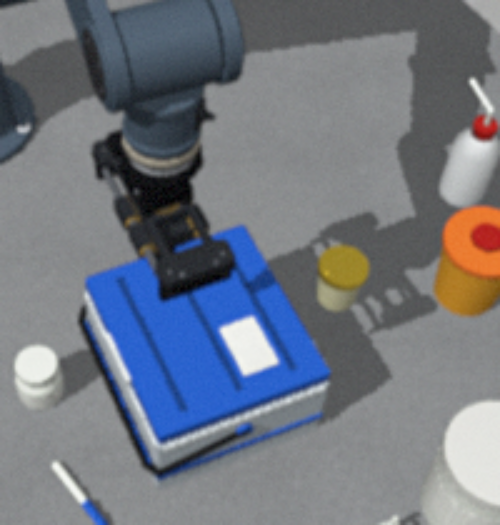

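The cover is flush on the rim (free edge from (90,280) to (160,440) in the crop). The carrier and its neighbours are where they were, and the arm is clear.

```bash
python3 -c "
from rig import *
print(hand_in())"
```

```text
the job is handed in; nothing more can be done
None
```

The job is handed in: the flap is folded flat and the blue cover pressed fully shut in about 14 s; the last picture shows the carrier and its neighbours unmoved and the arm clear, but the hand-in returned no verdict.

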